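# Hang a parts basket inside the wash tub

### The job

Take the wire basket with the bent lip, the piston in it, from the drip tray and hang it inside the wash tub on the free part of the rear rim, beside the strainer: lip fully down over the rim, basket upright and square to the wall, piston still in it. Set it on gently, keep it upright on the way, do not bump the rinse pipe above the rear rim, leave the strainer and the other basket where they are, and let go.

Things in the scene. Friction and masses are not known exactly. Their poses are not given: they have to be found in the camera images.
- hook_basket: The basket to hang: steel wire, 84 (x) x 112 (y) x 78 mm tall, sides act as solid 3 mm walls, 0.35 kg (varies) plus the piston. Origin: centre of its underside, z up. On its +x side a flat 90 mm wide back plate (outer face at x = 42 mm, from the bottom up to z = 118 mm) bends over into a hook. Its bail handle swings fore and aft about a pivot line along y at x = -2, z = 66 mm.
- bail (a joint): Angle of that basket's bail: 0 upright, + leaning to the back plate, stops at +-0.5 rad; light friction (0.006 N m) keeps it up. 122 mm wide, 6 mm wire. Carried by the bail the basket hangs tail-down: back plate leaning out by an unknown 0.15 to 0.4 rad as the piston lies, lip up to 15 mm forward and 22 mm lower than upright. Sliding down the tub wall and resting on the rim squares it.
- basket_grip (a point): Centre of the bail's black sleeve, 69 mm from the pivot line, at (-2, 0, 135) mm in the basket's frame when the bail is upright: round, 18 mm thick, 60 mm long along the basket's y; grip across it. Axes as the bail's. 48 mm free below it; the lip's near edge stands 41 mm towards the basket's +x and 17 mm lower.
- basket_lip (a point): On that basket at (42, 0, 115) mm: middle of the lip's underside, on the back plate's outer face; basket's axes. The hook opens downward, clear gap 7 mm (x = 42 to 49), sheet 3 mm; its return flange reaches down to z = 98 mm. Home, this point is at rim height, 0 to 3 mm from the wall: little play, so feel for wall and rim.
- piston: Loose aluminium piston, 62 mm across, 52 mm tall, 0.30 kg (varies), standing in the hook basket. Origin: centre of its underside, z up; its underside is 3 mm above the basket's underside.
- tub: Open empty steel wash tub fixed on the bench, outside 250 (x) x 340 (y) mm, rim at z = 165 mm all round, walls 4 mm thick, inner floor 20 mm above the bench. Origin: centre of its footprint on the bench, z up. Its rear wall is the one at +x (away from the robot), inner face at x = +121 mm.
- tub_rim (a point): Top of the tub's rear wall at its inner face, middle of its length: (121, 0, 165) mm in the tub's frame. Axes as the tub's: x points out through the rear wall, y along it. The wall runs 166 mm either way along y inside.
- rinse_pipe: Rinse pipe fixed to the tub; its frame is the tub's frame (same origin and axes). Two upright tubes, 16 mm across, outside the end walls at x = 106, y = +-184 mm, carry the level pipe over the rear part of the tub.
- pipe_mid (a point): Middle of the level pipe's axis, (106, 0, 325) mm in the tub's frame: pipe 18 mm thick along the tub's y, 15 mm in front of the rear wall's inner face, 160 mm above the rim, nozzles down to 142 mm above it. It is in the way of a hand pointing straight down at a hung basket's handle; one leaning about 40 degrees, its top towards the tub's -x, passes in front.
- strainer: Small wire strainer basket, 62 (x) x 64 (y) mm, already hanging by its own lip on the tub's rear rim, on the -y half. Origin: on its mid-plane, 115 mm below the rim; x points to the rear wall, y along it. Leave alone.
- drip_tray: Flat aluminium tray fixed on the bench, 200 x 320 mm, rim 18 mm tall, floor 4 mm above the bench. Origin: centre of its footprint. Holds both baskets, in either order.
- plain_basket: Other wire basket, 100 x 108 x 74 mm on four feet, with a fixed U handle to 137 mm but no lip and nothing in it. Origin: centre of its underside. Leave alone.
Mind the look-alikes: they are no part of the job. What is shaped like the piston but brown or pink is not meant. Leave any yellow look-alike of the hook_basket alone.

How it is judged:
By the outcome, as a careful person would: the job done as asked, in the order asked, and still so for the second after the job is handed in, with the robot touching nothing.
It also fails if it takes over 69 s, if anything falls off the work surface, if the arm or the gripper's body presses on something with over 40 N, if the wrist force passes 120 N, or if a joint passes its speed limit or range.

### The arm

A 6-joint arm with a two-finger parallel gripper is mounted at the origin on the work surface. World frame = base frame: x ahead of the robot, y to its left, z up, the work surface at z = 0. Lengths are in mm, angles in rad, forces in N, time in s.
With the tool pointing down it reaches from about 300 to 775 mm from the base axis. Payload 14.6 kg.
Tool frame: the origin (TCP) lies at the very end of the fingers, on their centre line; the grasp point (between the pads) lies 19 mm behind it; z points along the fingers, y is the line along which they close (so a half turn about z gives the same grasp; the last joint's range is limited). The gripper opens to 94 mm and grips with 3 to 60 N. Pads are 16 mm wide; open, the fingers measure 119 mm over their backs; the gripper's body (75 mm by 177 mm) begins 78 mm behind the grasp point.
Start: joints at [-1.319, 0.3, 1.521, -0, 1.321, -0.067], TCP at [172.378, -522.279, 205.446] pointing down, gripper open.
Joint ranges: [-3.03, 3.03], [-0.79, 2.21], [0.23, 2.52], [-1.04, 4.18], [0, 3.07], [-2.55, 2.55]. Speed limits (rad/s): [2.22, 2.22, 2.57, 3.14, 3.14, 3.14].

### API

Orientations are given as [roll, pitch, yaw] about the fixed x, y, z axes, in that order (R = Rz(yaw) Ry(pitch) Rx(roll)).
In Python, from cell import manip, camera, get_calibration gives the robot as it stands. The module is installed in compiled form; this text tells all that it offers.
- The arm moves only by the tool jog_arm, never from a script. Its argument "plan" is one flat list of numbers, 6 for each row, row after row: the shift along the world's x, y, z in m, then the turn, a rotation vector about the world's x, y, z in degrees. A call has 1 to 20 rows; each row is the pose to reach, as a shift and turn from the pose commanded when the call began; what a row does not reach only later rows make up. A row lasts 1/10 s, in which the tool goes at most 50 mm and 8.59 degrees, less where a joint would pass 70% of its speed; a pose out of reach is approached as far as the arm can. A call with a gripper value outside its range is refused whole. "claw" is the finger opening in m, from 0 to 0.094, set as the call begins (left out, the last holds). The fingers move at their own pace and stop on an object; "force" is the grip in N (left out, the last holds). Time passes only in rows, so rows that repeat a pose let the fingers close. It gives the time, the measured TCP pose, the force, the opening and the grip force at its end, in the units of the state.
- manip.read_state(): the state, without advancing time (a new reading comes with each control period).
- camera(name): name is "scene" or "top" or "wrist"; returns (picture, depth): 400x640x3 uint8, red, green, blue; 400x640 float32, mm along the optical axis (not along the pixel's ray), 0 where there is no reading.
- get_calibration(name): a dict with "fx", "fy", "cx", "cy" (pixels), "origin" and "attitude" of the camera in the world. Camera axes: x right, y down, z forward; pixel columns grow to the right and rows downward; lengths in mm; the calibration is good to about 2 mm. A picture is of the moment at which its call begins: read the wrist's pose just before it. get_calibration takes no time and is no camera call; for the wrist camera it gives the pose at the moment of the call.
- manip.sign_off(): hands the job in; it is judged then, once.
The state is a dict: "clock": time; "joints": joint angles; "qd": joint speeds; "effort": joint torques, N m; "eef_pos": TCP position; "eef_rot": TCP orientation; "wrist_force": force on the tool from outside, world axes, zero at the start; "moment": the same for the moment, N m; "finger_gap": finger opening in mm; "finger_force": force on a finger pad.
Only numpy, scipy, OpenCV 4.12 (cv2) and the standard library are available. Lean on these libraries where they do the work, as an engineer would, in place of code of your own. Each camera call takes 0.05 s, during which the arm holds its last target. There are 200 camera calls.

## Working session

There is one attempt and no reset: what is moved stays moved. The work goes in short steps, Python scripts to look and compute and a tool call to move; the robot and the scene stay as the last step left them, time stands still between calls to the robot, and variables do not carry over. Pictures are saved under pics/ and viewed, at most 10 in all, crops included, and the job is handed in when it is done.

Besides the shell and the picture viewer there is one more tool, called as a command line: name --argument value ..., lists and objects as JSON in quotes. jog_arm: Moves the arm, as the interface text tells. Its arguments: {"type":"object","properties":{"plan":{"type":"array"},"claw":{"type":"number"},"force":{"type":"number"}},"required":["plan"]}

```bash
mkdir -p pics
cat > h.py <<'E'
import numpy as np,cv2
from cell import manip,camera,get_calibration
def grab(n):
    c=get_calibration(n); p,d=camera(n); return p,d,c
def R(c):
    a=np.array(c["attitude"],float)
    if a.shape==(3,3): return a
    from scipy.spatial.transform import Rotation as Q
    return Q.from_euler('xyz',a).as_matrix()
def cloud(d,c):
    v,u=np.mgrid[:d.shape[0],:d.shape[1]]
    P=np.stack([(u-c["cx"])/c["fx"]*d,(v-c["cy"])/c["fy"]*d,d],-1)
    return P@R(c).T+np.array(c["origin"])
E
python3 - <<'E'
from h import *
for n in("scene","top"):
    p,d,c=grab(n); print(n,c); np.savez(n+".npz",p=p,d=d); cv2.imwrite(f"pics/{n}0.png",p[:,:,::-1])
print(manip.read_state())
E
```

```text
scene {'fx': 517.3278386554381, 'fy': 517.3278386554381, 'cx': 321.2360441640383, 'cy': 199.314475077989, 'origin': array([ 937.04993106,  614.78855428, 1474.32665374]), 'attitude': array([-2.56871733e+00, -2.20417739e-03,  2.60064191e+00])}
top {'fx': 477.5271456442573, 'fy': 477.5271456442573, 'cx': 324.1636032949713, 'cy': 200.49113331700423, 'origin': array([ 405.83699673,  -45.96636246, 1411.77440569]), 'attitude': array([-3.04448969, -0.03082505, -1.57656044])}
{'clock': 0.1, 'joints': array([-1.31863046e+00,  3.00381959e-01,  1.52149061e+00,  1.68810367e-05,
        1.32071258e+00, -6.66295268e-02]), 'qd': array([ 0.00067482, -0.00025276, -0.00077184,  0.00190892, -0.00114438,
       -0.0013167 ]), 'effort': array([-6.56856116e-06, -5.32643294e+01, -3.53284836e+01,  7.09174946e-02,
        2.34395522e-02, -5.91219737e-05]), 'eef_pos': array([ 172.31188054, -522.07203261,  204.97350213]), 'eef_rot': array([-3.14060345e+00, -8.23961624e-05,  3.18791168e-01]), 'wrist_force': array([-0.37566389, -0.42287983, -0.00215219]), 'moment': array([ 0.00222832,  0.03006333, -0.0420886 ]), 'finger_force': 0.0, 'finger_gap': 94.28439990346264}
```

View pics/scene0.png

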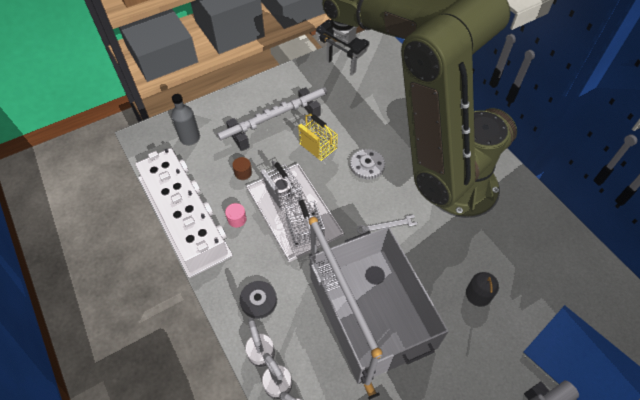

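View pics/top0.png

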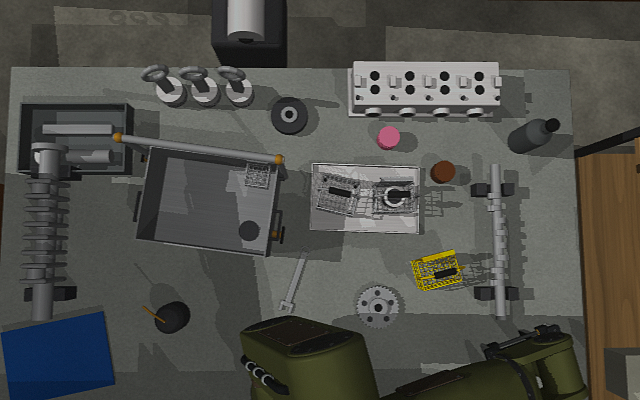

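Scene: tub at top-image (210,200), with the pipe from (118,138) to (280,160) and the strainer at (257,175). The tray is at (367,198). Candidates for the hook basket are the wire basket at (340,192), the one at (397,197) with a grey piston, and the yellow one at (437,270), which is a decoy. The brown (443,172) and pink (388,138) cylinders are also decoys. I'll take a close crop of the tray and measure the main features.

Run:
```python
from h import *
T=np.load("top.npz");S=np.load("scene.npz")
a=cv2.resize(T["p"][150:245,300:430],(780,570),interpolation=cv2.INTER_CUBIC)
b=cv2.resize(S["p"][150:260,235:350],(600,574),interpolation=cv2.INTER_CUBIC)
b=cv2.resize(b,(400,383));a=cv2.resize(a,(400,292))
o=np.zeros((383,800,3),np.uint8);o[:292,:400]=a;o[:,400:]=b
cv2.imwrite("pics/crop.png",o[:,:,::-1])
c=get_calibration("top");P=cloud(T["d"],c)
np.set_printoptions(precision=0,suppress=True)
for u,v in[(340,192),(397,197),(397,205),(330,225),(210,200),(150,148),(278,200),(200,245),(257,175),(200,150)]:print(u,v,P[v,u])
# tub rim
Z=P[...,2]
m=((abs(Z-165)<7)&(P[...,1]>0)).astype(np.uint8);m[:, :130]=0;m[:,300:]=0;print(m.sum())
ys,xs=np.nonzero(m);q=P[ys,xs];print(q.min(0),q.max(0));print(cv2.minAreaRect(q[:,:2].astype(np.float32)))
m=(abs(Z-325)<15)|(abs(Z-334)<8);m[:,:110]=0;m[:,295:]=0;m[200:]=0;q=P[m];print(len(q),q.min(0),q.max(0),cv2.fitLine(q[:,:2].astype(np.float32),2,0,.01,.01).ravel())
```

```text
340 192 [ 552. -128.  145.]
397 197 [ 538. -281.  148.]
397 205 [ 524. -296.   60.]
330 225 [ 470. -107.   11.]
210 200 [543. 242.  23.]
150 148 [667. 372. 163.]
278 200 [545.  47.  -1.]
200 245 [413. 269.  22.]
257 175 [616. 106.  26.]
200 150 [627. 203. 332.]
1072
[248.  15. 158.] [872. 406. 172.]
((555.4571533203125, 207.68984985351562), (376.1545715332031, 637.1796264648438), 85.72073364257812)
1389 [595.  11. 322.] [670. 399. 341.] [  0.   1. 632. 206.]
```

View pics/crop.png

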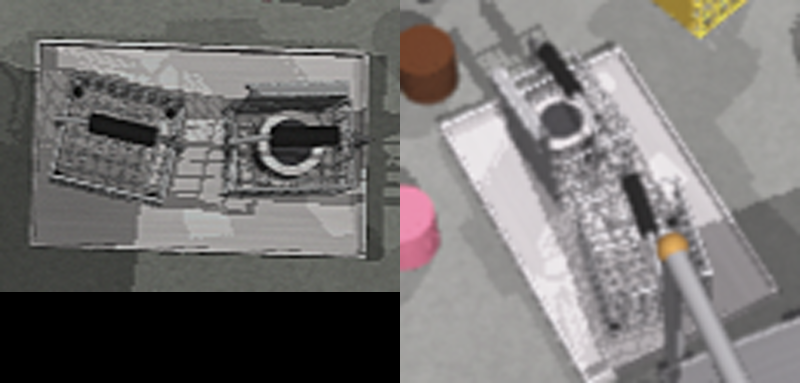

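The crop confirms it: the right basket at top (397,197) has the grey piston, a black sleeve and a plain back plate with lip on its +x side, so it is the hook basket. The left one at (340,192) is empty with no lip. Next I measure the sleeve, lip, tub rim and strainer.

Run:
```python
from h import *
T=np.load("top.npz");c=get_calibration("top");P=cloud(T["d"],c);p=T["p"].astype(int)
np.set_printoptions(precision=1,suppress=True)
X,Y,Z=P[...,0],P[...,1],P[...,2]
def rect(m,n):
    q=P[m];r=cv2.minAreaRect(q[:,:2].astype(np.float32));
    l=cv2.fitLine(q[:,:2].astype(np.float32),cv2.DIST_HUBER,0,.01,.01).ravel();print(n,len(q),"med",np.median(q,0),"rect",r,"line",l,np.degrees(np.arctan2(l[1],l[0])))
reg=lambda x0,x1,y0,y1,z0,z1:(X>x0)&(X<x1)&(Y>y0)&(Y<y1)&(Z>z0)&(Z<z1)
rect(reg(480,590,-360,-210,138,156)&(p.sum(-1)<180),"sleeve")
m=reg(540,640,-370,-205,108,135);rect(m,"lip");
rect(reg(595,680,0,420,318,345),"pipe")
# rim
rect(reg(630,690,20,400,155,175),"rear rim")
rect(reg(390,470,20,400,155,175),"front rim")
rect(reg(430,640,350,420,155,175),"left rim")
rect(reg(430,640,10,75,155,175),"right rim")
rect(reg(590,670,50,140,80,175),"strainer")
```

```text
sleeve 153 med [ 545.5 -285.9  148. ] rect ((546.1546020507812, -285.8126220703125), (58.45399856567383, 17.092926025390625), 89.67515563964844) line [   0.     1.   545.4 -285.3] 89.59404
lip 205 med [ 589.5 -286.3  123.6] rect ((570.1215209960938, -285.7708740234375), (55.803497314453125, 125.54434967041016), 1.188708782196045) line [   0.    -1.   588.7 -286. ] -87.49111
pipe 1389 med [631.5 206.4 333.5] rect ((632.4388427734375, 205.0961151123047), (391.1339111328125, 23.677562713623047), 82.01380920410156) line [  0.1   1.  631.2 205.7] 82.01472
rear rim 240 med [651.3 266.1 164.4] rect ((651.412353515625, 231.9940185546875), (313.519775390625, 41.942562103271484), 89.85798645019531) line [  0.1   1.  650.7 224.7] 82.58567
front rim 270 med [415.5 234.4 165.7] rect ((430.47100830078125, 228.4374542236328), (343.078369140625, 77.91569519042969), 89.83222198486328) line [  0.1   1.  412.2 270.8] 83.02484
left rim 240 med [534.8 387.8 163.4] rect ((534.840087890625, 388.02410888671875), (8.117154121398926, 209.39947509765625), 81.76030731201172) line [  1.   -0.1 534.5 387.3] -8.233775
right rim 177 med [547.   51.1 165.9] rect ((532.1337890625, 40.11440658569336), (197.02362060546875, 58.34928894042969), 3.168081760406494) line [  1.   -0.1 526.6  50.1] -7.4679193
strainer 383 med [626.6  96.8 120.2] rect ((611.0341186523438, 98.16310119628906), (90.47273254394531, 47.674625396728516), 81.89903259277344) line [  0.1   1.  628.2  92.3] 82.11992
```

```bash
cat >> h.py <<'E'
from scipy.spatial.transform import Rotation as Q
def tgt(yaw,lean): # basket/tub yaw deg, lean deg
    return Q.from_euler('z',yaw,degrees=True)*Q.from_euler('y',-lean,degrees=True)*Q.from_matrix([[0,1,0],[1,0,0],[0,0,-1]])
def turn(yaw,lean):
    return (tgt(yaw,lean)*Q.from_euler('xyz',manip.read_state()["eef_rot"]).inv()).as_rotvec(degrees=True)
E
python3 - <<'E'
from h import *
np.set_printoptions(precision=2,suppress=True)
print(turn(0.5,48)); print(tgt(.5,48).as_matrix())
E
```

```text
[-29.83 -41.64  67.72]
[[-0.01  0.67  0.74]
 [ 1.    0.01  0.01]
 [ 0.    0.74 -0.67]]
```

jog_arm --plan '[0,0,0.1,0,0,0,0.05,0.04,0.13,-7,-10,16,0.1,0.08,0.14,-12,-17,28,0.15,0.12,0.14,-18,-25,40,0.2,0.17,0.12,-22,-31,50,0.24,0.21,0.09,-26,-36,59,0.276,0.236,0.05,-29.8,-41.6,67.7,0.276,0.236,0.03,-29.8,-41.6,67.7,0.276,0.236,0.022,-29.8,-41.6,67.7,0.276,0.236,0.022,-29.8,-41.6,67.7,0.276,0.236,0.022,-29.8,-41.6,67.7,0.276,0.236,0.022,-29.8,-41.6,67.7,0.276,0.236,0.022,-29.8,-41.6,67.7,0.276,0.236,0.022,-29.8,-41.6,67.7]' --claw 0.045 --force 40

```text
clock: 1.5
eef_pos: [448.2, -286.5, 227.4]
eef_rot: [2.305, -0.001, 1.577]
wrist_force: [0.2, -0.1, 0.4]
finger_gap: 44.8
finger_force: 0.0
```

Run:
```python
from h import *
np.set_printoptions(precision=2,suppress=True)
s=manip.read_state();print(s["clock"],s["joints"],s["eef_pos"],turn(.5,48),s["finger_gap"])
p,d,c=grab("wrist");np.savez("w1.npz",p=p,d=d,**{k:np.array(v) for k,v in c.items()});cv2.imwrite("pics/w1.png",p[:,:,::-1])
P=cloud(d,c);m=(p.sum(-1)<150)&(P[...,2]>125)&(P[...,2]<160)&(P[...,0]>500)&(P[...,0]<600)&(P[...,1]<-230)&(P[...,1]>-340)&(d>0)
q=P[m];print(len(q));
if len(q)>20:
  print(np.median(q,0),q.min(0),q.max(0));l=cv2.fitLine(q[:,:2].astype(np.float32),2,0,.01,.01).ravel();print(l,cv2.minAreaRect(q[:,:2].astype(np.float32)))
m=(P[...,2]>112)&(P[...,2]<128)&(P[...,0]>572)&(P[...,0]<615)&(P[...,1]<-230)&(P[...,1]>-340)&(d>0);q=P[m];print(len(q),np.median(q,0),cv2.fitLine(q[:,:2].astype(np.float32),2,0,.01,.01).ravel())
```

```text
1.5 [-0.96 -0.01  2.04  0.98  0.83 -1.56] [ 448.24 -286.46  227.4 ] [-0.07 -0.05  0.13] 44.829986294419584
1
731 [ 586.89 -276.48  120.9 ] [   0.04   -1.    587.8  -278.63]
```

View pics/w1.png

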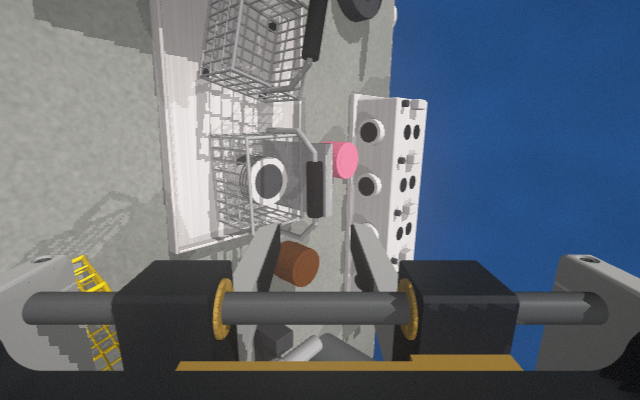

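The wrist view shows the sleeve at (315,190) lined up between the fingers, which sit at columns 275–355. The piston is at (268,180), with the back plate and lip to its right at (328,190).

Run:
```python
from h import *
np.set_printoptions(precision=1,suppress=True)
W=np.load("w1.npz");p,d=W["p"],W["d"];P=cloud(d,W)
m=np.zeros(d.shape,bool);m[155:225,300:327]=1;g=m&(p.max(-1)<75)&(d>0)
n,l,st,ce=cv2.connectedComponentsWithStats(g.astype(np.uint8));i=1+st[1:,4].argmax();print(st[i],ce[i])
q=P[l==i];print(len(q),np.median(q,0),np.percentile(q,[2,98],axis=0),cv2.fitLine(q.astype(np.float32),2,0,.01,.01).ravel())
```

```text
[306 161  17  57 880] [314.4 189.1]
880 [ 539.6 -282.3  144.2] [[ 536.  -311.7  135.3]
 [ 550.  -254.4  147.4]] [  -0.     1.    -0.   540.7 -282.7  143.2]
```

jog_arm --plan '[0.022,0.0025,-0.02,0,0,0,0.044,0.0025,-0.04,0,0,0,0.066,0.0025,-0.06,0,0,0,0.084,0.0025,-0.0765,0,0,0,0.098,0.0025,-0.089,0,0,0,0.107,0.0025,-0.097,0,0,0,0.112,0.0025,-0.1015,0,0,0,0.112,0.0025,-0.1015,0,0,0,0.112,0.0025,-0.1015,0,0,0]'

```text
clock: 2.45
eef_pos: [560.2, -283.9, 126.6]
eef_rot: [2.303, 0.0, 1.579]
wrist_force: [-0.4, -1.0, 0.9]
finger_gap: 44.6
finger_force: 0.0
```

jog_arm --plan '[0,0,0,0,0,0,0,0,0,0,0,0,0,0,0,0,0,0,0,0,0,0,0,0,0,0,0,0,0,0,0,0,0,0,0,0,0,0,0,0,0,0,0,0,0,0,0,0]' --claw 0.01 --force 50

```text
clock: 3.25
eef_pos: [560.4, -283.9, 126.1]
eef_rot: [2.303, 0.0, 1.579]
wrist_force: [-2.6, -0.0, 4.8]
finger_gap: 16.8
finger_force: 50.0
```

jog_arm --plan '[0,0,0.002,0,0,0,0,0,0.005,0,0,0,0,0,0.009,0,0,0,0,0,0.013,0,0,0,0,0,0.017,0,0,0,0,0,0.022,0,0,0,0,0,0.028,0,0,0,0,0,0.036,0,0,0,0,0,0.046,0,0,0,0,0,0.058,0,0,0,0,0,0.072,0,0,0,0,0,0.088,0,0,0,0,0,0.104,0,0,0,0,0,0.12,0,0,0,0,0,0.136,0,0,0,0,0,0.152,0,0,0,0,0,0.166,0,0,0,0,0,0.176,0,0,0,0,0,0.18,0,0,0,0,0,0.18,0,0,0]'

```text
clock: 5.25
eef_pos: [560.3, -283.8, 306.2]
eef_rot: [2.303, 0.0, 1.579]
wrist_force: [-0.4, 0.2, -6.5]
finger_gap: 16.7
finger_force: 50.0
```

Run:
```python
from h import *
np.set_printoptions(precision=2,suppress=True)
s=manip.read_state();print(s["clock"],s["joints"],s["eef_pos"],s["wrist_force"],s["moment"],s["finger_gap"],s["finger_force"])
p,d,c=grab("wrist");np.savez("w2.npz",p=p,d=d,**{k:np.array(v) for k,v in c.items()})
S,ds,cs=grab("scene");np.savez("s2.npz",p=S,d=ds)
o=np.zeros((300,800,3),np.uint8);o[:250,:400]=cv2.resize(p,(400,250));o[:,400:]=cv2.resize(S[100:250,220:420],(400,300),interpolation=2);cv2.imwrite("pics/w2.png",o[:,:,::-1])
```

```text
5.25 [-0.75  0.09  1.75  0.79  0.8  -1.18] [ 560.34 -283.75  306.21] [-0.44  0.18 -6.53] [-0.04  1.08  0.05] 16.681275991716088 49.9872100353241
```

View pics/w2.png

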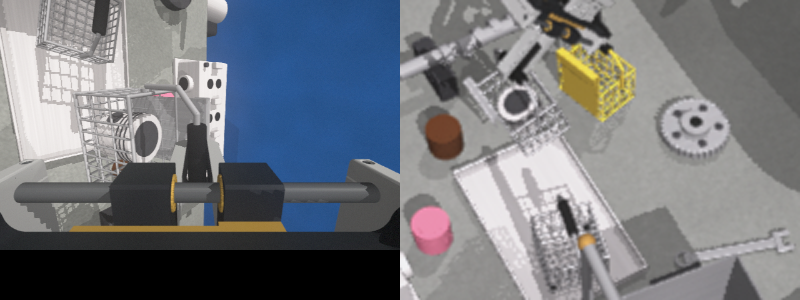

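The basket is lifted with the piston visible at left-panel (138,138), and the plain basket is still in the tray. I'll measure the tilt from the wrist depth.

Run:
```python
from h import *
np.set_printoptions(precision=2,suppress=True)
W=np.load("w2.npz");p,d=W["p"],W["d"];P=cloud(d,W)
for u,v in[(262,160),(275,160),(285,170),(290,230),(235,190),(215,185),(140,150),(140,250),(180,150),(250,145),(275,250)]:print(u,v,P[v,u],p[v,u])
# profile of points in basket mid-band: x-z
m=(d>0)&(P[...,1]>-345)&(P[...,1]<-225)&(P[...,2]>150)&(P[...,2]<330)&(P[...,0]>480)&(P[...,0]<660)
b=m&(abs(P[...,1]+262)<6)
q=P[b]
for z in range(160,330,8):
    k=q[abs(q[:,2]-z)<4]
    if len(k)>5: print(z,len(k),np.percentile(k[:,0],[2,50,90,98]))
```

```text
262 160 [ 578.23 -242.22  231.88] [137 135 131]
275 160 [ 582.65 -241.69  242.85] [149 143 145]
285 170 [ 586.46 -249.37  250.25] [134 131 131]
290 230 [ 540.78 -274.5   303.86] [105 105 101]
235 190 [ 549.03 -261.96  235.54] [230 227 225]
215 185 [ 534.01 -256.16  233.9 ] [120 116 118]
140 150 [ 492.69 -229.81  221.05] [173 170 169]
140 250 [ 547.8  -381.36   -2.18] [129 127 125]
180 150 [ 511.23 -230.06  234.95] [160 158 157]
250 145 [ 556.2  -228.42  247.  ] [158 156 157]
275 250 [ 516.26 -274.73  318.94] [177 175 171]
176 33 [557.87 563.3  564.3  564.69]
184 58 [543.3  565.14 566.55 567.  ]
192 200 [499.57 515.4  568.15 568.95]
200 347 [485.8  500.   569.96 571.27]
208 199 [488.5  521.48 573.3  574.11]
216 263 [491.05 525.28 575.94 576.81]
224 365 [493.6  523.98 578.41 579.45]
232 465 [495.91 553.58 580.62 581.86]
240 565 [499.08 538.48 582.99 584.19]
248 227 [500.41 583.66 586.04 586.7 ]
256 179 [502.8  587.2  588.87 589.59]
264 187 [505.1  589.61 591.32 592.19]
272 188 [506.92 508.89 591.56 592.19]
280 103 [594.49 595.69 607.66 609.81]
288 125 [595.72 598.36 605.22 606.99]
312 50 [537.2  537.91 538.41 538.71]
320 286 [536.53 537.8  539.55 540.41]
328 328 [539.27 543.12 547.97 549.97]
```

Tilt is about 0.30 rad, tail down, within the expected range. I'll check the plate's yaw relative to the hand before carrying it over.

Run:
```python
from h import *
np.set_printoptions(precision=3,suppress=True)
W=np.load("w2.npz");p,d=W["p"],W["d"];P=cloud(d,W)
X,Y,Z=P[...,0],P[...,1],P[...,2]
e=X-(591+(Z-264)*.3)
m=(d>0)&(abs(e)<6)&(Z>235)&(Z<270)&(Y>-335)&(Y<-235)
q=P[m]
for _ in range(3):
    A=np.c_[q[:,1],q[:,2],np.ones(len(q))];s=np.linalg.lstsq(A,q[:,0],rcond=None)[0];r=abs(A@s-q[:,0]);q=q[r<2]
print(len(q),s,"yaw",-np.degrees(s[0]),"tilt",s[1],q.min(0),q.max(0))
# sleeve
s=(d>0)&(p.max(-1)<80)&(Z>300)&(X>520)&(X<570)&(Y>-330)&(Y<-240);k=P[s];print(len(k),cv2.fitLine(k.astype(np.float32),2,0,.01,.01).ravel(),k.min(0),k.max(0))
```

```text
2396 [ -0.021   0.308 503.019] yaw 1.2262342535440651 tilt 0.30846054096141096 [ 579.877 -323.923  235.005] [ 592.569 -235.02   269.954]
5117 [  -0.142    0.126    0.982  534.353 -273.725  367.196] [ 520.007 -311.029  310.786] [ 566.562 -249.492  441.008]
```

jog_arm --plan '[-0.008,0,0.006,0,0,0,-0.02,0,0.014,0,0,0,-0.036,0.004,0.022,0,0,0,-0.05,0.014,0.028,0,0,0,-0.06,0.03,0.032,0,0,0,-0.066,0.05,0.034,0,0,0,-0.068,0.074,0.034,0,0,-0.5,-0.068,0.102,0.034,0,0,-1,-0.068,0.134,0.034,0,0,-2,-0.068,0.168,0.034,0,0,-3,-0.068,0.204,0.034,0,0,-4,-0.066,0.24,0.034,0,0,-5,-0.064,0.276,0.034,0,0,-6,-0.06,0.312,0.034,0,0,-7,-0.054,0.348,0.034,0,0,-8,-0.048,0.384,0.034,0,0,-8.5,-0.042,0.42,0.034,0,0,-9,-0.036,0.454,0.034,0,0,-9.2,-0.03,0.484,0.034,0,0,-9.2,-0.024,0.508,0.034,0,0,-9.2]'

```text
clock: 7.35
eef_pos: [535.9, 225.3, 340.2]
eef_rot: [2.304, -0.001, 1.418]
wrist_force: [-0.3, -0.7, -6.0]
finger_gap: 16.9
finger_force: 50.0
```

jog_arm --plan '[0.005,0.016,0,0,0,0,0.009,0.026,-0.002,0,0,0,0.011,0.031,-0.006,0,0,0,0.011,0.033,-0.014,0,0,0,0.011,0.033,-0.026,0,0,0,0.011,0.033,-0.04,0,0,0,0.011,0.033,-0.054,0,0,0,0.011,0.033,-0.068,0,0,0,0.011,0.033,-0.08,0,0,0,0.011,0.033,-0.09,0,0,0,0.011,0.033,-0.098,0,0,0,0.011,0.033,-0.104,0,0,0,0.011,0.033,-0.106,0,0,0,0.011,0.033,-0.106,0,0,0,0.011,0.033,-0.106,0,0,0]'

```text
clock: 8.85
eef_pos: [547.5, 257.3, 234.4]
eef_rot: [2.303, -0.001, 1.419]
wrist_force: [-0.7, -0.7, -5.4]
finger_gap: 16.9
finger_force: 50.0
```

Run:
```python
from h import *
np.set_printoptions(precision=2,suppress=True)
s=manip.read_state();print(s["clock"],s["joints"],s["eef_pos"],s["eef_rot"],s["wrist_force"],s["moment"],s["finger_gap"])
p,d,c=grab("wrist");np.savez("w3.npz",p=p,d=d,**{k:np.array(v) for k,v in c.items()});cv2.imwrite("pics/w3.png",p[:,:,::-1])
T,dt,ct=grab("top");np.savez("t3.npz",p=T,d=dt)
```

```text
8.85 [ 0.61  0.15  1.86 -0.93  0.69  1.37] [547.53 257.32 234.42] [ 2.3  -0.    1.42] [-0.7  -0.71 -5.38] [ 0.2   0.99 -0.05] 16.940247975976394
```

View pics/w3.png

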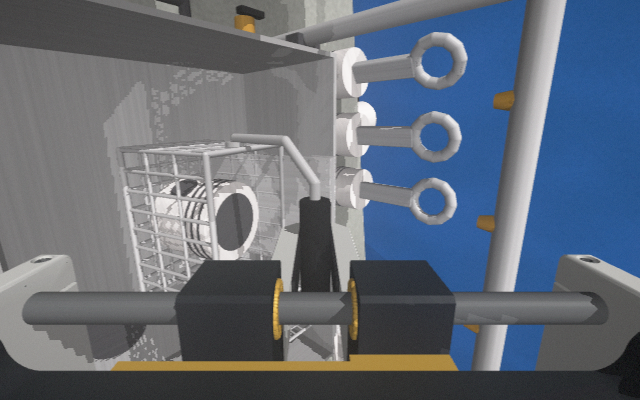

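The basket with its piston (235,220) is inside the tub, the rear rim runs along column ~335, and the pipe is at right (515,200). I'll measure rim, plate and lip in this view.

Run:
```python
from h import *
np.set_printoptions(precision=2,suppress=True)
W=np.load("w3.npz");p,d=W["p"],W["d"];P=cloud(d,W)
y=np.radians(-8.0);ex=np.array([np.cos(y),np.sin(y)]);ey=np.array([-np.sin(y),np.cos(y)])
D=P[...,:2]-np.array([527.5,219.8]);tx=D@ex;ty=D@ey;Z=P[...,2]
ok=d>0
# rear wall inner face
m=ok&(abs(tx-119)<9)&(ty>110)&(ty<162)&(Z>100)&(Z<160)
A=np.c_[ty[m],Z[m]-165,np.ones(m.sum())]
if m.sum()>30: print("wall",m.sum(),np.linalg.lstsq(A,tx[m],rcond=None)[0],np.percentile(tx[m],[5,50,95]))
m=ok&(abs(tx-121)<12)&(ty>100)&(ty<175)&(abs(Z-165)<6)
print("rim",m.sum(),np.percentile(tx[m],[2,50,98]),np.percentile(Z[m],[50,98]))
# left wall
m=ok&(ty>150)&(ty<175)&(Z>60)&(Z<160)&(abs(tx)<100);print("left",m.sum(),np.median(ty[m]), np.polyfit(tx[m],ty[m],1))
# pipe
m=ok&(abs(Z-325)<25)&(tx>85)&(tx<125);print("pipe",m.sum(),np.percentile(tx[m],[1,50,99]),np.percentile(Z[m],[1,50,99]))
# plate
m=ok&(tx>25)&(tx<75)&(ty>-10)&(ty<85)&(Z>140)&(Z<240)
b=m&(abs(ty-75)<8)|m&(abs(ty-5)<8)
for z in range(150,235,6):
    k=m&(abs(Z-z)<3); 
    if k.sum()>5: print(z,k.sum(),np.percentile(tx[k],[50,80,95,99]))
e=tx-(39+ (Z-180)*.31)
k=m&(Z>155)&(Z<198)&(tx>35)
q=np.c_[tx[k],ty[k],Z[k]]
for t in(60,12,6,3,2):
    A=np.c_[q[:,1],q[:,2]-180,np.ones(len(q))];s=np.linalg.lstsq(A,q[:,0],rcond=None)[0];q=q[abs(A@s-q[:,0])<t]
print("plate in tub frame",len(q),s,q[:,1].min(),q[:,1].max())
```

```text
wall 2239 [  0.     0.   119.75] [118.91 119.87 120.72]
rim 572 [111.95 120.08 124.04] [163.44 164.88]
left 9950 169.09698489447257 [  0.  169.1]
pipe 12307 [ 94.67  97.41 104.34] [308.09 325.21 333.21]
150 475 [31.98 32.64 33.19 33.58]
156 702 [33.55 34.38 34.94 35.49]
162 605 [35.63 36.28 36.83 37.15]
168 551 [37.45 38.11 38.77 39.28]
174 461 [38.88 39.56 40.36 40.73]
180 468 [41.28 41.87 42.41 43.04]
186 425 [43.09 43.83 44.39 44.93]
192 200 [44.87 45.51 46.19 47.06]
198 121 [46.58 47.48 56.22 58.21]
204 132 [48.92 49.59 50.82 60.27]
210 492 [51.63 61.09 63.71 64.76]
216 247 [53.35 56.49 58.13 58.42]
plate in tub frame 2652 [-0.    0.31 41.2 ] -4.365699461898845 84.9929487571239
```

jog_arm --plan '[0.003,-0.0004,-0.001,0,0,0,0.008,-0.0011,-0.002,0,0,0,0.015,-0.0021,-0.004,0,0,0,0.023,-0.0032,-0.007,0,0,0,0.031,-0.0043,-0.01,0,0,0,0.039,-0.0055,-0.013,0,0,0,0.047,-0.0066,-0.015,0,0,0,0.054,-0.0076,-0.016,0,0,0,0.059,-0.0083,-0.016,0,0,0,0.063,-0.0089,-0.016,0,0,0,0.065,-0.0091,-0.016,0,0,0,0.065,-0.0091,-0.016,0,0,0,0.065,-0.0091,-0.016,0,0,0,0.065,-0.0091,-0.016,0,0,0,0.065,-0.0091,-0.016,0,0,0]'

```text
clock: 10.45
eef_pos: [612.2, 248.2, 218.0]
eef_rot: [2.304, -0.0, 1.419]
wrist_force: [-0.3, 0.0, -5.3]
finger_gap: 16.7
finger_force: 50.0
```

```bash
cat > m.py <<'E'
from h import *
import sys
np.set_printoptions(precision=2,suppress=True)
s=manip.read_state();print(s["clock"],s["eef_pos"],s["wrist_force"],s["moment"])
n=sys.argv[1];p,d,c=grab("wrist");np.savez(n+".npz",p=p,d=d,**{k:np.array(v) for k,v in c.items()});cv2.imwrite(f"pics/{n}.png",p[:,:,::-1])
P=cloud(d,c);y=np.radians(-8.0);ex=np.array([np.cos(y),np.sin(y)]);ey=np.array([-np.sin(y),np.cos(y)])
D=P[...,:2]-np.array([527.5,219.8]);tx=D@ex;ty=D@ey;Z=P[...,2]
g=(s["eef_pos"][:2]-[527.5,219.8]);print("tcp tub",g@ex,g@ey)
ok=d>0
m=ok&(abs(tx-119)<9)&(ty>105)&(ty<162)&(Z>100)&(Z<160);print("wall",m.sum(),np.median(tx[m]) if m.any() else 0)
m=ok&(tx>80)&(tx<140)&(ty>-10)&(ty<88)&(Z>100)&(Z<240)
for z in range(104,225,8):
    k=m&(abs(Z-z)<4)
    if k.sum()>5: print(z,k.sum(),np.percentile(tx[k],[5,50,95,99]),"ty",ty[k].min(),ty[k].max())
E
python3 m.py w4
```

```text
10.45 [612.25 248.2  218.03] [-0.35  0.04 -5.32] [0.19 1.04 0.04]
tcp tub 79.97022553255977 39.92077530042583
wall 3255 119.88628766214454
104 179 [ 87.04  88.51  90.1  119.99] ty 62.11828490011576 84.34056692176172
112 209 [ 89.51  90.9  119.8  120.37] ty 61.82873717424875 85.91664404209003
120 267 [ 92.    93.51 119.87 120.39] ty -4.322537118210918 87.21913733576741
128 414 [ 94.31  95.87 119.76 120.44] ty -4.486965240475057 87.64963533638706
136 786 [ 96.65  98.22 100.09 119.92] ty -9.542176816216564 87.94396967368036
144 1314 [ 81.17  99.78 101.85 102.68] ty -4.907042027799346 87.69765201194976
152 751 [101.46 102.98 104.54 119.65] ty 2.5526145905620172 87.06065534742933
160 635 [103.71 105.29 107.02 108.12] ty 22.29826799768811 87.98573089921697
168 584 [106.36 107.81 109.32 110.02] ty 28.69145885939489 87.91088957577077
176 278 [108.49 110.08 111.96 122.91] ty 32.7871343624045 85.39159703389332
184 173 [111.31 112.77 122.52 123.93] ty 54.576841144696445 85.35633165919809
192 433 [113.94 115.89 128.94 129.86] ty 31.85457782057029 85.3522915821813
200 435 [116.06 119.67 125.88 126.99] ty 33.026905178345245 85.29510173551823
224 10 [84.1  86.21 87.95 88.07] ty 47.745362396941644 49.69550659322689
```

View pics/w4.png

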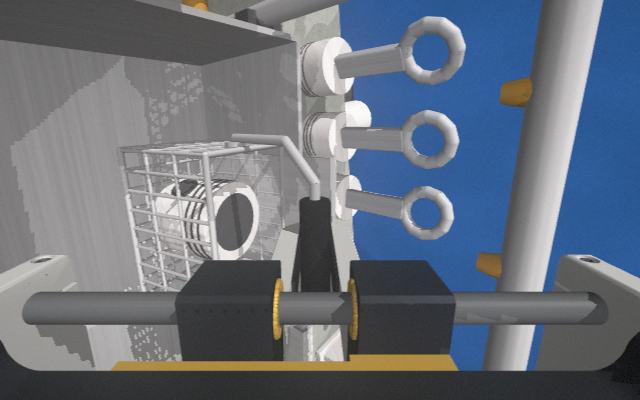

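jog_arm --plan '[0.002,-0.0003,-0.001,0,0,0,0.004,-0.0006,-0.002,0,0,0,0.006,-0.0008,-0.003,0,0,0,0.007,-0.001,-0.004,0,0,0,0.008,-0.0011,-0.005,0,0,0,0.009,-0.0013,-0.005,0,0,0,0.01,-0.0014,-0.005,0,0,0,0.01,-0.0014,-0.005,0,0,0,0.01,-0.0014,-0.005,0,0,0]'

```text
clock: 11.4
eef_pos: [622.1, 246.7, 212.6]
eef_rot: [2.304, 0.0, 1.418]
wrist_force: [-4.0, 0.7, -6.1]
finger_gap: 16.7
finger_force: 50.0
```

```bash
python3 m.py w5
```

```text
11.4 [622.12 246.73 212.61] [-3.99  0.66 -6.15] [ 0.31  2.12 -0.04]
tcp tub 89.95098127726612 39.833873745036925
wall 3485 119.90865906994131
104 201 [ 96.81  98.38 119.41 120.31] ty 61.93414502324026 84.58813645690361
112 233 [ 99.33 100.85 102.75 120.13] ty -4.480508829364238 85.89219178181757
120 345 [101.86 103.51 119.56 120.18] ty -5.020237732662033 87.28292510197836
128 661 [104.35 105.94 108.5  120.24] ty -8.905754415923647 87.96970483229465
136 1487 [ 87.06 107.13 109.57 119.75] ty -4.338860691620803 87.99483857852263
144 1190 [ 80.9  110.03 112.16 114.94] ty -4.449842511136529 87.83521688808713
152 685 [111.62 112.73 114.93 120.21] ty 13.196683019376525 87.54582013343767
160 626 [113.97 115.63 117.26 117.76] ty 27.805709828065922 85.24687447125974
168 425 [116.49 117.89 119.43 120.16] ty 30.772849190600986 81.56794515041977
176 194 [118.99 120.44 130.26 132.12] ty 53.93588576442886 85.32558537726379
184 233 [121.62 123.5  133.33 135.94] ty 55.832527163378195 85.27780824705803
192 626 [124.1  128.1  137.08 138.36] ty 31.93314715174471 85.29366913049822
224 60 [80.94 93.08 97.3  98.25] ty 47.90885011519407 70.20981065398188
```

jog_arm --plan '[0,0,-0.001,0,0,0,0,0,-0.003,0,0,0,0,0,-0.005,0,0,0,0,0,-0.007,0,0,0,0,0,-0.009,0,0,0,-0.0005,0,-0.011,0,0,0,-0.0005,0,-0.013,0,0,0,-0.0005,0,-0.015,0,0,0,-0.0005,0,-0.015,0,0,0]'

```text
clock: 12.35
eef_pos: [621.8, 246.7, 197.6]
eef_rot: [2.304, -0.0, 1.419]
wrist_force: [-1.6, 0.3, -7.0]
finger_gap: 16.9
finger_force: 50.0
```

```bash
python3 m.py w6
```

```text
12.35 [621.82 246.7  197.57] [-1.59  0.25 -6.99] [0.18 1.21 0.03]
tcp tub 89.65392729791131 39.76074039576339
wall 3967 119.90927549369297
104 250 [107.79 108.67 119.6  120.38] ty -4.746950467401988 86.32234632723846
112 370 [108.68 109.75 110.97 119.75] ty -4.034101520802387 87.60707160254587
120 690 [109.79 110.83 112.39 120.15] ty -9.276944882773677 87.89092231315878
128 2069 [ 81.37  96.21 112.59 119.61] ty -3.2311471416695463 87.82701279566614
136 591 [111.98 113.02 114.38 119.97] ty 14.49494791828334 87.92742648591414
144 545 [112.79 113.77 115.08 115.39] ty 26.77643830458222 87.74478343659419
152 490 [114.12 115.2  116.21 116.78] ty 30.867345874205636 87.85270049662095
160 242 [115.26 116.45 120.3  121.09] ty 34.31141985687769 87.91459499181087
168 159 [116.51 117.61 127.68 128.6 ] ty 55.79338031406711 87.68532166031571
176 284 [117.66 118.8  127.83 129.87] ty 57.72367322926775 85.31474985877186
184 918 [119.03 122.33 131.75 132.97] ty -4.861914550860366 85.26154625200485
192 7 [80.09 81.21 83.23 83.49] ty 49.242595854441504 49.826307800305216
208 50 [81.68 93.28 97.18 97.62] ty 47.64064017975941 70.09118379183451
216 150 [80.1  86.97 95.62 96.66] ty 13.925255894647007 70.19103194115225
224 92 [80.33 84.97 91.07 92.03] ty 49.10433555674834 49.97713421254401
```

jog_arm --plan '[0,0,-0.002,0,0,0,0,0,-0.004,0,0,0,0,0,-0.006,0,0,0,0,0,-0.008,0,0,0,0,0,-0.01,0,0,0,0,0,-0.012,0,0,0,0,0,-0.014,0,0,0,0,0,-0.015,0,0,0,0,0,-0.016,0,0,0,0,0,-0.016,0,0,0]'

```text
clock: 13.4
eef_pos: [621.8, 246.7, 181.8]
eef_rot: [2.304, -0.0, 1.419]
wrist_force: [-1.1, 0.3, -6.5]
finger_gap: 16.8
finger_force: 50.0
```

```bash
python3 m.py w7|head -3
```

```text
13.4 [621.84 246.72 181.78] [-1.14  0.29 -6.51] [0.21 1.31 0.03]
tcp tub 89.67492013986123 39.78369592379456
wall 4546 119.90371300766824
```

jog_arm --plan '[0,0,-0.001,0,0,0,0,0,-0.002,0,0,0,0,0,-0.003,0,0,0,0,0,-0.004,0,0,0,0,0,-0.005,0,0,0,0,0,-0.006,0,0,0,0,0,-0.007,0,0,0,0,0,-0.0075,0,0,0,0,0,-0.0075,0,0,0]'

```text
clock: 14.35
eef_pos: [622.2, 246.8, 174.9]
eef_rot: [2.303, -0.001, 1.419]
wrist_force: [1.8, -0.7, -3.8]
finger_gap: 17.0
finger_force: 50.0
```

jog_arm --plan '[0,0,-0.0005,0,0,0,0,0,-0.001,0,0,0,0,0,-0.001,0,0,0,0,0,-0.001,0,0,0]'

```text
clock: 14.75
eef_pos: [621.8, 246.7, 173.3]
eef_rot: [2.304, -0.0, 1.418]
wrist_force: [1.4, -0.4, -3.4]
finger_gap: 16.8
finger_force: 50.0
```

```bash
python3 m.py w8
```

```text
14.75 [621.82 246.7  173.35] [ 1.38 -0.4  -3.35] [0.06 0.39 0.07]
tcp tub 89.66287812793531 39.76205940484073
wall 4902 119.89962262029093
104 2304 [ 81.36  95.74 114.1  119.51] ty -1.6645714123663968 87.92518601438134
112 524 [113.12 113.85 118.73 120.22] ty 16.606322011518998 87.93361071339363
120 445 [113.27 114.01 114.84 115.79] ty 26.749283554343535 86.15392018230175
128 481 [112.81 113.96 114.9  115.75] ty 31.05815733687293 87.79464161995429
136 260 [113.62 114.4  120.1  120.78] ty 33.83845360467551 87.96434907149056
144 161 [113.83 114.78 120.29 120.66] ty 56.34296282605159 87.99857570374753
152 200 [114.07 114.96 120.24 120.6 ] ty 59.68831028227213 87.97179600510077
160 377 [114.22 115.06 120.14 123.21] ty -9.257271330172362 87.84094685496821
168 950 [114.53 119.61 127.26 128.07] ty -4.905476763053895 87.95634386906934
184 52 [80.99 93.13 97.05 97.8 ] ty 47.61001195727824 70.28829665255456
192 146 [80.15 87.22 95.82 96.59] ty 19.297934076413362 70.26369015423937
200 94 [80.5  84.49 91.18 92.17] ty 48.88695568294979 50.11692951892932
208 21 [80.5  81.54 84.6  84.92] ty 49.02873493481848 49.95357567792926
```

jog_arm --plan '[0.0005,0,-0.0005,0,0,0,0.001,-0.0001,-0.001,0,0,0,0.001,-0.0001,-0.0015,0,0,0,0.001,-0.0001,-0.0015,0,0,0,0.001,-0.0001,-0.0015,0,0,0]'

```text
clock: 15.3
eef_pos: [623.0, 246.6, 172.1]
eef_rot: [2.303, -0.0, 1.418]
wrist_force: [2.2, -0.1, -3.2]
finger_gap: 17.0
finger_force: 50.0
```

```bash
python3 m.py w9|grep -v 20
```

```text
15.3 [622.95 246.6  172.08] [ 2.18 -0.08 -3.24] [-0.03  0.21 -0.02]
tcp tub 90.79395401004871 39.826645032592566
wall 4972 119.91485479451873
104 2415 [ 81.37  95.65 115.55 119.38] ty 2.7846511430960628 87.90578846876082
128 469 [113.85 114.92 115.87 116.18] ty 31.858456718680124 85.02381249537032
168 962 [114.47 119.41 127.06 127.93] ty -3.8849891168099657 87.8639151049539
192 226 [80.2  82.7  95.73 97.22] ty 13.722257527265173 70.14424690058573
```

View pics/w9.png

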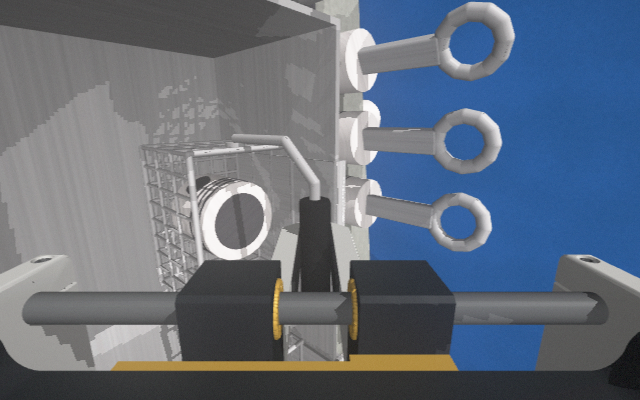

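The view shows the plate parallel to the wall and the lip on the rim, with the piston at (235,220). Part of the weight is still on the hand, so I'll ease in and down a little more.

jog_arm --plan '[0.0005,-0.0001,-0.0005,0,0,0,0.001,-0.0001,-0.001,0,0,0,0.0015,-0.0002,-0.0015,0,0,0,0.002,-0.0003,-0.0015,0,0,0,0.002,-0.0003,-0.0015,0,0,0,0.002,-0.0003,-0.0015,0,0,0]'

```text
clock: 15.95
eef_pos: [625.1, 246.3, 171.3]
eef_rot: [2.303, -0.0, 1.418]
wrist_force: [-2.7, -1.8, 5.2]
finger_gap: 17.0
finger_force: 50.0
```

```bash
python3 m.py w10|grep -v 20
```

```text
15.95 [625.12 246.35 171.27] [-2.75 -1.8   5.2 ] [-0.42  0.19 -0.41]
tcp tub 92.97895447321305 39.87674175754061
wall 5052 119.91975575968026
104 2530 [ 81.45  95.82 116.36 118.02] ty 1.1958958855753374 87.62136956606476
128 471 [114.34 115.35 116.3  116.71] ty 31.63806833715165 85.37917035600056
168 931 [114.56 119.7  127.08 127.88] ty -4.211285485351792 87.84939219557103
176 6 [ 80.1   98.2  100.37 100.7 ] ty 48.03932312601568 87.79860157515166
184 102 [ 80.41  92.87  99.96 100.76] ty 47.9762651810503 85.69039198267558
192 375 [80.3  82.73 96.34 98.98] ty 13.654031995492605 70.19787457780885
```

Full weight is on the rim (Fz now +5 N). I'll relax slightly, then release.

jog_arm --plan '[-0.0003,0,0.0003,0,0,0,-0.0005,0.0001,0.0006,0,0,0,-0.0005,0.0001,0.0006,0,0,0]'

```text
clock: 16.3
eef_pos: [624.5, 246.4, 171.3]
eef_rot: [2.304, -0.0, 1.419]
wrist_force: [-2.3, -2.2, 2.9]
finger_gap: 16.6
finger_force: 50.0
```

jog_arm --plan '[0,0,0,0,0,0,0,0,0,0,0,0,0,0,0,0,0,0,0,0,0,0,0,0,0,0,0,0,0,0,0,0,0,0,0,0]' --claw 0.042 --force 10

```text
clock: 16.9
eef_pos: [624.5, 246.5, 171.3]
eef_rot: [2.304, -0.0, 1.419]
wrist_force: [0.2, 0.2, -0.0]
finger_gap: 42.0
finger_force: 0.0
```

```bash
python3 m.py w11|grep -v 20
python3 - <<'E'
from h import *
W=np.load("w11.npz");P=cloud(W["d"],W);s=manip.read_state();print(s["finger_gap"],s["wrist_force"])
E
```

```text
16.9 [624.47 246.46 171.26] [ 0.24  0.19 -0.01] [0.03 0.27 0.02]
tcp tub 92.31304870195358 39.89243070055293
wall 5042 119.92677876138306
104 2156 [ 81.33  94.32 116.34 119.9 ] ty -9.83711724418882 87.94783299868894
168 1665 [114.46 119.64 126.82 127.85] ty -9.94679758233218 87.89469497985056
184 34 [ 80.24  84.71 108.06 108.53] ty 31.665391012966246 84.01443552887967
216 138 [80.55 85.67 92.61 94.19] ty 48.8905058769372 50.157788415425806
224 40 [80.22 81.95 84.93 86.42] ty 49.25942554954138 50.25728768829779
42.07895751254333 [ 0.61059242  0.32864048 -0.09154111]
```

View pics/w11.png

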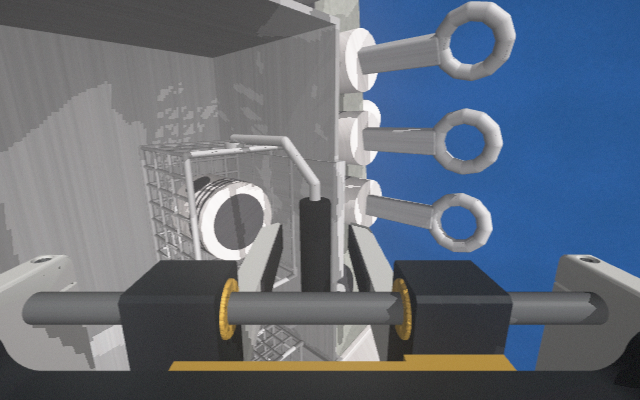

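Fingers are open around the sleeve at (315,250), clear on both sides, with the basket seated. I'll retreat along the tool axis.

jog_arm --plan '[-0.0035,0.0005,0.003,0,0,0,-0.011,0.0015,0.01,0,0,0,-0.022,0.003,0.02,0,0,0,-0.037,0.005,0.0335,0,0,0,-0.055,0.0075,0.05,0,0,0,-0.074,0.0105,0.067,0,0,0,-0.092,0.013,0.0835,0,0,0,-0.11,0.0155,0.1,0,0,0,-0.125,0.0175,0.1135,0,0,0,-0.14,0.0195,0.127,0,0,0,-0.15,0.021,0.136,0,0,0,-0.15,0.021,0.136,0,0,0,-0.15,0.021,0.136,0,0,0,-0.15,0.021,0.136,0,0,0]'

```text
clock: 18.35
eef_pos: [474.7, 267.2, 306.5]
eef_rot: [2.305, 0.001, 1.418]
wrist_force: [-0.2, -0.8, -0.0]
finger_gap: 41.6
finger_force: 0.0
```

```bash
python3 m.py w12
python3 - <<'E'
from h import *
W=np.load("w12.npz");T,dt,ct=grab("scene")
a=cv2.resize(W["p"],(400,250));b=cv2.resize(T[200:350,290:470],(400,333),interpolation=2)
o=np.zeros((333,800,3),np.uint8);o[:250,:400]=a;o[:,400:]=b;cv2.imwrite("pics/fin.png",o[:,:,::-1])
E
```

```text
18.35 [474.68 267.2  306.48] [-0.17 -0.84 -0.01] [-0.02  0.3  -0.  ]
tcp tub -58.90046287410907 39.59137730223706
wall 1367 119.774781290342
104 775 [ 81.77  98.95 116.53 119.74] ty -9.899676012944218 87.41589796404602
112 235 [114.57 115.59 119.11 120.48] ty -9.72784158402352 87.58355640487494
120 229 [114.5  115.44 116.96 120.53] ty -9.880503552531318 87.64235019101089
128 271 [113.83 115.15 116.33 120.03] ty -9.92150383614904 86.92101219765017
136 146 [114.19 115.11 116.25 119.95] ty -9.775598700965903 87.02698880832132
144 35 [114.18 115.28 120.19 121.18] ty 63.86356255834381 87.34456152311249
152 45 [114.49 115.95 120.43 120.6 ] ty -9.892394636605951 87.5755533957798
160 100 [113.61 114.9  120.26 122.06] ty -9.570494303445804 87.89331965740601
168 520 [114.22 119.59 127.01 127.67] ty -8.613174590409258 87.93019193579357
192 46 [81.28 82.02 82.76 82.92] ty 11.813808447411592 69.58559177445974
```

View pics/fin.png

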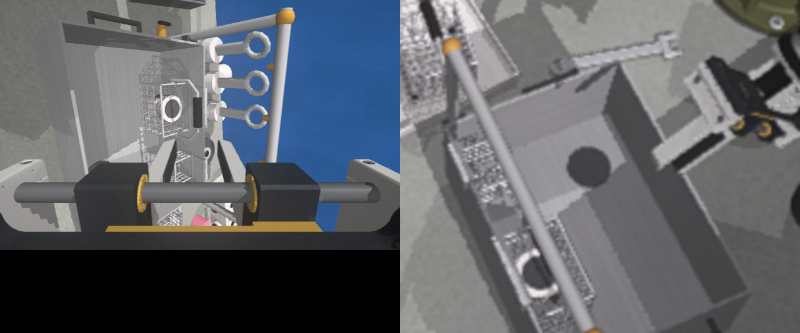

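The basket hangs square with the piston in it (left panel at (172,108)); the strainer is in place beside it and the hand is clear. One lip height check, then I'll hand in.

Run:
```python
from h import *
W=np.load("w12.npz");d=W["d"];P=cloud(d,W);y=np.radians(-8)
D=P[...,:2]-np.array([527.5,219.8]);tx=D@[np.cos(y),np.sin(y)];ty=D@[-np.sin(y),np.cos(y)];Z=P[...,2]
for a in range(-5,160,15):
    m=(d>0)&(tx>119.5)&(tx<125)&(ty>a)&(ty<a+15)&(abs(Z-167)<12)
    if m.sum()>3: print(a,m.sum(),np.percentile(Z[m],[50,90]).round(1))
ok=True
```

```text
-5 25 [166.9 167.8]
10 26 [167.  167.6]
25 26 [167.1 167.7]
40 32 [167.1 167.6]
55 31 [167.2 167.6]
70 34 [167.1 167.3]
85 57 [160.7 164.3]
100 51 [160.2 164.1]
115 59 [162.  164.4]
130 77 [162.  164.6]
145 73 [162.5 164.5]
```

The lip top is level at 167–168 mm, 3 mm above the measured rim at 164.4 mm, so it is fully down.

```bash
python3 -c "
from cell import manip
print(manip.sign_off())"
```

```text
the job is handed in; nothing more can be done
None
```

The hook basket hangs on the rear rim beside the strainer, lip fully down, upright and square to the wall with the piston still in it; the hand let go and backed clear, and I handed the job in at about 18.5 s with no verdict returned.

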